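# Sweep the locknuts off the bench board into the tin

### The arm

A 7-joint arm with a two-finger parallel gripper is mounted at the origin on the work surface. World frame = base frame: x ahead of the robot, y to its left, z up, the work surface at z = 0. Lengths are in m, angles in rad, forces in N, time in s.
With the tool pointing down it reaches from about 0.4 to 0.875 m from the base axis. Payload 19.3 kg.
Tool frame: the origin (TCP) lies at the very end of the fingers, on their centre line; the grasp point (between the pads) lies 19 mm behind it; z points along the fingers, y is the direction in which the jaws open and shut (so a half turn about z gives the same grasp; the last joint's range is limited). The gripper opens to 85 mm and grips with 20 to 120 N. Pads are 22 mm wide; open, the fingers measure 114 mm over their backs; the gripper's body (76 mm by 85 mm) begins 54 mm behind the grasp point. The pads swing forward as they close: fully open they stand 13 mm farther back than shut.
Start: joints at [-1.222, 0.521, -0.036, 1.599, 0.021, 1.021, -0.113], TCP at [0.254, 0.571, 0.208] pointing down, gripper open.
Joint ranges: [-2.91, 2.91], [-0.3, 2.13], [-1.5, 1.42], [0.17, 2.43], [-1.26, 4.41], [0.16, 1.93], [-2.52, 2.52]. Speed limits (rad/s): [1.89, 1.89, 2.39, 2.39, 3.01, 3.01, 3.01].

### API

Orientations are given as [roll, pitch, yaw] about the fixed x, y, z axes, in that order (R = Rz(yaw) Ry(pitch) Rx(roll)).
In Python, from workcell import bot gives the robot as it stands.
- The arm moves only by the tool carry_out, never from a script. Its argument "targets" is a list of rows, each a list of 7 numbers: the shift along the tool's x, y, z in mm, then the turn, a rotation vector about the tool's x, y, z in units of 6 degrees (1.0 is 6 degrees), then the closure in counts, from 0 (fully open) to 255 (shut). A call has 1 to 5 rows; each row shifts and turns the commanded pose from where the row before left it, along the tool's axes as they then stand; what a row does not reach is not made up. A row lasts 1/12 s, in which the tool goes at most 41.7 mm and 7.16 degrees, less where a joint would pass 70% of its speed; a pose out of reach is approached as far as the arm can. A call is refused whole if a number of a shift passes 41.7 or a number of a turn 1, either way. A call with a gripper value outside its range is refused whole. The fingers move at their own pace and stop on an object; "force" is the grip in N (left out, the last holds). Time passes only in rows, so rows that do not move let the fingers close. It gives the time, the measured TCP pose, the force and the opening at its end, in the units of the state.
- bot.observe(): the state, without advancing time (a new reading comes with each control period).
- bot.grab_frame(name): name is "side" or "top" or "wrist"; returns a dict with "color" (400x640x3 uint8, red, green, blue), "z_map" (400x640 float32, m along the optical axis (not along the pixel's ray), 0 where there is no reading), "K" (3x3 intrinsics, pixels), "cam_to_world" (4x4, takes a point from camera to world coordinates); the wrist camera has in their place "T_tool_cam" (4x4, takes a point from camera to tool coordinates, whose origin is the TCP and whose axes are the flange's). Camera axes: x right, y down, z forward; pixel columns grow to the right and rows downward; lengths in m; the calibration is good to about 2 mm. A picture is of the moment at which its call begins: read the wrist's pose just before it.
- bot.job_done(): hands the job in, once; it reports no verdict.
The state is a dict: "clock": time; "qpos": joint angles; "qd": joint speeds; "joint_efforts": joint torques, N m; "position": TCP position; "tool_rot": TCP orientation; "force": force on the tool from outside, world axes, zero at the start; "moment": the same for the moment, N m; "grip_width": finger opening in m.
Only numpy, scipy, OpenCV 4.12 (cv2) and the standard library are available. Lean on these libraries where they do the work, as an engineer would, in place of code of your own. Each camera call takes 0.05 s, during which the arm holds its last target. There are 200 camera calls.

### The job

The headset job is finished: push the three hexagonal steel nuts along the pine board with the fingertips and over its open end, so that all three drop into the plain grey tin (not the divided clear box at the other end). Only push the nuts, never lift them off the board, and leave the round spacer sleeve that stands among them, and the tools on the bench, where it is.

Things in the scene. Friction and masses are not known exactly. Their poses are not given: they have to be found in the camera images.
- board: (all sizes in mm) fixed raised pine board, 280 (its x) x 260 (its y) x 45 high, flat top 45 above the table; a lip 12 wide and 8 high runs along its two long sides at x = -134 and x = +134 (lip centres), so the top between the lips is 256 wide; the two ends at y = -130 and y = +130 are open, with no lip. Origin at the centre of its underside on the table, z up
- tin: fixed open plain grey plastic tin, undivided, 260 (its x) x 100 (its y) x 40 high outside, walls and floor 4 thick; it stands on the table against one open end of the board (either one), its axes parallel to the board's and centre 181.5 from the board's centre, leaving a gap of 1.5; its rim is 5 below the board's top, so what is pushed over that end drops in. Origin at the centre of its underside
- nut_a: steel hexagonal locknut lying flat, a hexagonal ring 32 across the flats (37 over the corners), 12 high, hole about 20 across, about 40 g; origin at the centre of its underside, z up; it starts on the pine board, its centre at least 70 from both open ends. The three nuts are alike
- nut_b: steel hexagonal locknut lying flat, a hexagonal ring 32 across the flats (37 over the corners), 12 high, hole about 20 across, about 40 g; origin at the centre of its underside, z up; it starts on the pine board, its centre at least 70 from both open ends. The three nuts are alike
- nut_c: steel hexagonal locknut lying flat, a hexagonal ring 32 across the flats (37 over the corners), 12 high, hole about 20 across, about 40 g; origin at the centre of its underside, z up; it starts on the pine board, its centre at least 70 from both open ends. The three nuts are alike
- sleeve: round aluminium spacer sleeve, a short upright tube 34 across and 40 high, hole 26, about 60 g, standing loose on the board among the nuts. It and the three nuts lie in four lanes that run from end to end of the board, centred at board x = -82.5, -27.5, 27.5 and 82.5 (each thing within 4 of its lane's centre, one thing per lane, order varies). Origin at the centre of its underside
- acrylic: fixed clear acrylic box divided into eight small cells that hold brass bits, same outside size and height as the tin, against the board's other open end. Origin at the centre of its underside
- scraper: spatula-shaped scraper with steel blade lying on the table, well to the robot's right of the board; origin under its middle (a bystander)
- wrench: steel wrench lying on the table well to the right of the board; origin under its middle (a bystander)
- gauge: round tyre gauge, 60 across, 22 high, with a 50 stem, lying on the table well to the left of the board; origin under the dial's centre (a bystander)
- tyre_lever: flat tyre lever, about 135 x 16 x 7, lying on the table well to the left of the board; origin under its middle (a bystander)

How it is judged:
By the outcome, as a careful person would: the job done as asked, in the order asked, and still so for the second after the job is handed in, with the robot touching nothing.
It also fails if it takes over 54 s, if anything falls off the work surface, if the arm or the gripper's body presses on something with over 40 N, if the wrist force passes 120 N, or if a joint passes its speed limit or range.

## Working session

There is one attempt and no reset: what is moved stays moved. The work goes in short steps, Python scripts to look and compute and a tool call to move; the robot and the scene stay as the last step left them, time stands still between calls to the robot, and variables do not carry over. Pictures are saved under pics/ and viewed, about 8 in all and at most 12, crops included, and the job is handed in when it is done.

Besides the shell and the picture viewer there is one more tool, called after "Emit:" by a JSON object that holds its "fn" and its "kwargs". carry_out: Moves the arm, as the interface text tells. Its arguments: {"type":"object","properties":{"targets":{"type":"array","items":{"type":"array","items":{"type":"number"}}},"force":{"type":"number"}},"required":["targets"]}

```bash
mkdir -p pics; python3 - <<'E'
from workcell import bot
import cv2,numpy as np
s=bot.observe(); print({k:np.round(v,3).tolist() for k,v in s.items()})
for n in ["top","side"]:
    f=bot.grab_frame(n); np.savez(f"{n}0.npz",**f)
    cv2.imwrite(f"pics/{n}0.png",f["color"][:,:,::-1]); print(n,f["K"].tolist(),np.round(f["cam_to_world"],4).tolist())
E
```

```text
{'clock': 0.0, 'qpos': [-1.222, 0.522, -0.036, 1.6, 0.021, 1.021, -0.113], 'qd': [-0.001, 0.001, 0.001, 0.0, 0.001, 0.001, 0.002], 'joint_efforts': [0.0, -92.712, 1.98, -36.993, 0.018, 0.008, -0.0], 'position': [0.254, 0.571, 0.208], 'tool_rot': [-3.14, 0.0, 2.723], 'force': [0.601, -0.11, -0.347], 'moment': [0.07, -0.033, 0.017], 'grip_width': 0.086}
top [[418.8393070055117, 0.0, 321.4653695560876], [0.0, 418.8393070055117, 201.23457087273846], [0.0, 0.0, 1.0]] [[-0.0171, -0.985, 0.172, 0.2599], [-0.9999, 0.0166, -0.004, 0.0087], [0.0011, -0.172, -0.9851, 1.63], [0.0, 0.0, 0.0, 1.0]]
side [[412.33633094772307, 0.0, 321.2094104247973], [0.0, 412.33633094772307, 194.14757407281877], [0.0, 0.0, 1.0]] [[-0.9769, -0.0942, 0.1918, 0.2835], [-0.2134, 0.4747, -0.8539, 0.9948], [-0.0106, -0.8751, -0.4839, 0.633], [0.0, 0.0, 0.0, 1.0]]
```

View pics/top0.png

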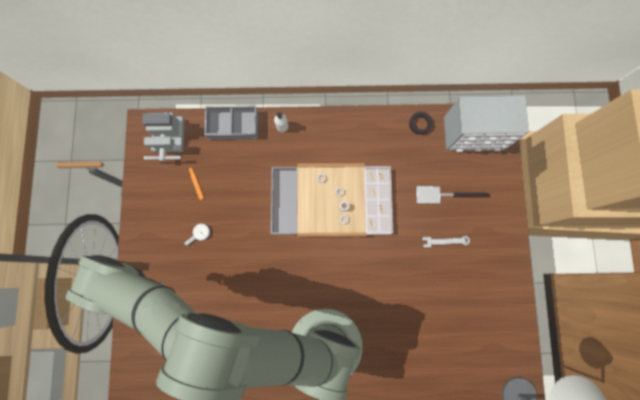

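The top view shows the grey tin at the board's left end (about (284,200), robot's +y) and the acrylic box at the right (379,200). Small rings sit near (322,178), (340,191), (345,207) and (345,219). Next I'll measure them.

```bash
cat > h.py <<'E'
import numpy as np,cv2
def world(f):
    z=f["z_map"];K=f["K"];v,u=np.mgrid[:z.shape[0],:z.shape[1]]
    p=np.stack([(u-K[0,2])/K[0,0]*z,(v-K[1,2])/K[1,1]*z,z,np.ones_like(z)],-1)
    return (p@f["cam_to_world"].T)[...,:3]
def boardfit(P):
    m=(P[...,2]>.04)&(P[...,2]<.05)&(P[...,0]>.4)&(P[...,0]<.9)&(abs(P[...,1])<.35)
    return m
E
python3 - <<'E'
from h import *
for n in ["top","side"]:
    f=dict(np.load(n+"0.npz")); P=world(f)
    hsv=cv2.cvtColor(f["color"],cv2.COLOR_RGB2HSV)
    m=(abs(P[...,2]-.045)<.006)&(P[...,0]>.3)&(P[...,0]<1)&(abs(P[...,1])<.3)&(hsv[...,1]>60)
    m=cv2.morphologyEx(m.astype(np.uint8),cv2.MORPH_OPEN,np.ones((3,3)))
    k,l,st,c=cv2.connectedComponentsWithStats(m); i=1+st[1:,4].argmax()
    q=P[l==i]; r=cv2.minAreaRect((q[:,:2]*1000).astype(np.float32)); print(n,"board",np.round(r[0],1),np.round(r[1],1),round(r[2],2),"z",np.median(q[:,2]))
    cx,cy=np.array(r[0])/1000
    hi=(P[...,2]>.0505)&(P[...,2]<.11)&(abs(P[...,0]-cx)<.125)&(abs(P[...,1]-cy)<.13)
    k,l,st,c=cv2.connectedComponentsWithStats(hi.astype(np.uint8))
    for i in range(1,k):
        if st[i,4]>3: q=P[l==i]; print(np.round(c[i],1),st[i,4],np.round(q.mean(0)*1000,1),"max z",round(q[:,2].max()*1000,1), np.round((q.max(0)+q.min(0))*500,1))
f=np.load("top0.npz")["color"][155:245,260:400]; a=cv2.resize(f,None,fx=5,fy=5,interpolation=cv2.INTER_CUBIC)
s=np.load("side0.npz")["color"]; cv2.imwrite("pics/c0.png",a[:,:,::-1]); 
E
```

```text
top board [544.8 -34.6] [254.1 255.4] 88.9 z 0.04544343627874081
[327.  168.2] 4 [665.  -21.4  51.4] max z 52.3 [665.9 -21.4  51.4]
[358.2 167.8] 6 [ 664.1 -142.1   53.4] max z 61.2 [ 662.8 -141.6   55.9]
[299.7 169.7] 6 [660.9  84.6  52.6] max z 55.5 [659.8  85.2  53.2]
[350.2 172. ] 5 [ 648.4 -110.9   52. ] max z 53.5 [ 648.5 -112.1   52.2]
[320.7 177.5] 46 [627.6   3.6  56.6] max z 62.5 [629.5   2.6  56.7]
[339.5 191.5] 51 [571.2 -67.2  56.5] max z 65.1 [575.6 -67.5  57.8]
[360.2 196. ] 4 [ 553.3 -146.7   51.9] max z 52.7 [ 553.3 -145.7   52. ]
[329.6 197.6] 7 [549.2 -29.   51.8] max z 53.3 [549.5 -28.7  52.1]
[344.6 205.2] 61 [515.5 -84.6  70.6] max z 90.4 [516.8 -86.8  70.5]
[358.4 206.7] 10 [ 511.8 -138.2   52.2] max z 55.1 [ 510.7 -140.5   53. ]
[307.8 210.4] 5 [500.8  55.   52.4] max z 55.2 [500.2  54.2  53. ]
[321.3 212.8] 6 [490.6   3.6  52.1] max z 54.2 [491.7   4.8  52.5]
[360.5 210.5] 4 [ 496.9 -145.7   53. ] max z 55.4 [ 497.  -145.6   53.3]
[317.5 213. ] 4 [490.3  18.2  51.5] max z 51.9 [490.3  18.2  51.3]
[330.4 213.4] 5 [488.  -30.9  51.2] max z 51.6 [487.6 -31.3  51.1]
[343.4 219.9] 43 [461.5 -79.6  56.2] max z 63.0 [463.5 -76.3  56.8]
[334.2 220. ] 4 [462.3 -45.   52. ] max z 56.3 [462.5 -44.1  53.4]
[358.5 220.8] 4 [ 457.7 -136.8   53.2] max z 56.3 [ 458.6 -136.7   53.9]
[299.8 226. ] 6 [441.7  85.8  51.8] max z 52.7 [441.6  85.2  51.9]
[343.6 226.4] 5 [437.2 -79.8  52.7] max z 55.2 [437.1 -81.3  52.9]
side board [546.2 -31. ] [268.2 278.9] 89.17 z 0.04449105479150067
[324.  181.9] 151 [514.  -71.3  71.4] max z 86.2 [514.5 -77.7  68.6]
[304.  186.7] 58 [573.1 -60.6  54.9] max z 58.2 [573.6 -61.7  54.4]
[339.6 187.7] 63 [467.4 -74.4  55.1] max z 59.3 [467.9 -75.8  55. ]
[279.3 196. ] 68 [628.6   9.1  54.9] max z 58.7 [627.8   8.7  54.6]
```

View pics/side0.png

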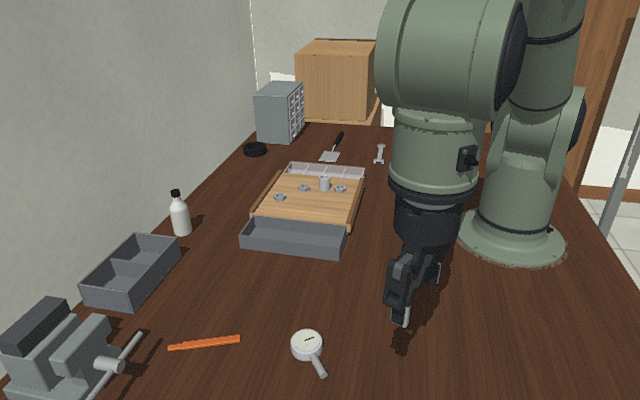

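View pics/c0.png

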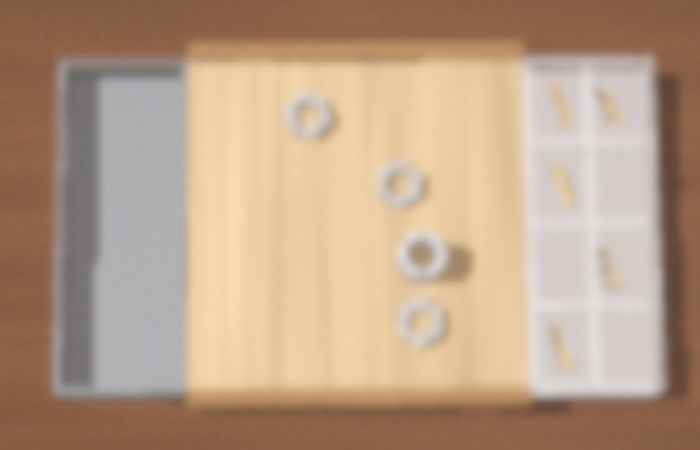

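The crop and side view agree. The nuts are at about (628,5), (572,-66) and (463,-79) mm, the sleeve at (515,-83), and the tin is at the +y end, with its edge near y = 96. I'll close the fingers, align the tool with the lanes, and go behind the far nut.

Emit:
{"fn": "carry_out", "kwargs": {"targets": [[0,0,0,0,0,-0.96,255],[0,0,0,0,0,-0.96,255],[0,0,0,0,0,-0.96,255],[0,0,0,0,0,-0.96,255],[-8,-12,0,0,0,0,255]], "force": 40}}

```text
clock: 0.52
position: [0.2602, 0.5601, 0.2077]
tool_rot: [3.141, -0.001, 3.134]
force: [0.1, -0.0, 0.3]
grip_width: 0.0259
```

Emit:
{"fn": "carry_out", "kwargs": {"targets": [[-16,-25,4,0,0,0,255],[-16,-25,4,0,0,0,255],[-16,-25,4,0,0,0,255],[-16,-25,4,0,0,0,255],[-16,-25,4,0,0,0,255]]}}

```text
clock: 0.93
position: [0.3406, 0.4305, 0.1879]
tool_rot: [-3.141, -0.0, 3.123]
force: [-0.5, 1.1, -0.1]
grip_width: 0.0002
```

Emit:
{"fn": "carry_out", "kwargs": {"targets": [[-16,-25,4,0,0,0,255],[-16,-25,4,0,0,0,255],[-16,-25,4,0,0,0,255],[-16,-25,4,0,0,0,255],[-16,-25,4,0,0,0,255]]}}

```text
clock: 1.35
position: [0.4183, 0.3041, 0.168]
tool_rot: [-3.141, -0.0, 3.122]
force: [0.0, 0.0, -0.2]
grip_width: 0.0
```

Emit:
{"fn": "carry_out", "kwargs": {"targets": [[-16,-25,4,0,0,0,255],[-16,-25,4,0,0,0,255],[-16,-25,4,0,0,0,255],[-16,-25,4,0,0,0,255],[-16,-25,4,0,0,0,255]]}}

```text
clock: 1.77
position: [0.496, 0.1778, 0.148]
tool_rot: [-3.141, -0.0, 3.123]
force: [0.9, 0.5, -0.6]
grip_width: -0.0002
```

Emit:
{"fn": "carry_out", "kwargs": {"targets": [[-16,-25,4,0,0,0,255],[-16,-25,4,0,0,0,255],[-16,-25,4,0,0,0,255],[-16,-25,4,0,0,0,255],[-16,-25,4,0,0,0,255]]}}

```text
clock: 2.18
position: [0.5738, 0.0514, 0.1279]
tool_rot: [-3.141, -0.0, 3.122]
force: [0.3, -0.1, -0.8]
grip_width: -0.0003
```

Emit:
{"fn": "carry_out", "kwargs": {"targets": [[-13.5,-22,4,0,0,0,255],[-13.5,-22,4,0,0,0,255],[-13.5,-22,4,0,0,0,255],[-13.5,-22,4,0,0,0,255],[0,0,0,0,0,0,255]]}}

```text
clock: 2.6
position: [0.6268, -0.0415, 0.1112]
tool_rot: [-3.139, -0.0, 3.118]
force: [-0.3, 0.2, -0.3]
grip_width: -0.0002
```

```bash
python3 - <<'E'
from workcell import bot
import cv2,numpy as np
s=bot.observe(); print(s["position"],s["tool_rot"])
f=bot.grab_frame("wrist"); print(np.round(f["T_tool_cam"],3).tolist())
np.savez("w0.npz",**f); cv2.imwrite("pics/w0.png",f["color"][:,:,::-1])
E
```

```text
[ 0.62684341 -0.04151013  0.11115531] [-3.13895432e+00 -4.34778731e-04  3.11762174e+00]
[[0.0, -0.952, -0.305, 0.077], [1.0, 0.0, 0.0, 0.0], [-0.0, -0.305, 0.952, -0.166], [0.0, 0.0, 0.0, 1.0]]
```

View pics/w0.png

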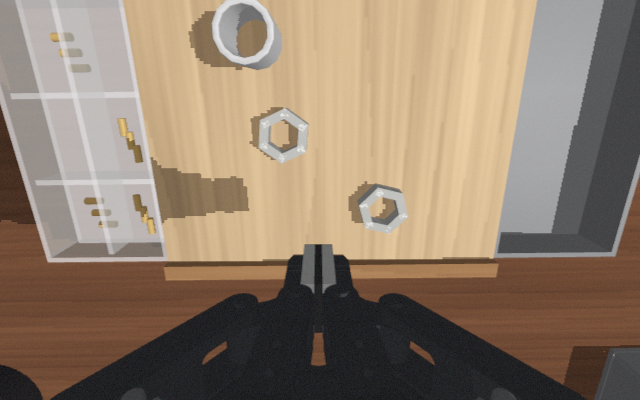

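The wrist view shows the closed tips at (318,250), the far nut at (383,208), the middle nut at (283,135), the sleeve at (245,35) and the tin on the right. I'll measure from this closer picture.

```bash
python3 - <<'E'
from h import *
from scipy.spatial.transform import Rotation as R
f=dict(np.load("w0.npz")); T=np.eye(4); T[:3,:3]=R.from_euler("xyz",[-3.139,-.0004,3.1176]).as_matrix(); T[:3,3]=[.6268,-.0415,.1112]
f["cam_to_world"]=T@f["T_tool_cam"]; P=world(f)
z=P[...,2]
m=(z>.051)&(z<.09)&(P[...,0]>.42)&(P[...,0]<.665)&(abs(P[...,1]+.034)<.128); m[235:]=0
k,l,st,c=cv2.connectedComponentsWithStats(m.astype(np.uint8))
for i in range(1,k):
    if st[i,4]>100:
        q=P[l==i]; print(np.round(c[i],0),st[i,4],"ctr",np.round((q.max(0)+q.min(0))*500,1),"span",np.round(np.ptp(q,0)*1000,1),"mean",np.round(q.mean(0)*1000,1))
b=(abs(z-.045)<.004)&(P[...,0]>.43)&(P[...,0]<.65)
q=P[b]; print("board z",np.median(q[:,2]))
for x in (.47,.55,.63):
    s=q[abs(q[:,0]-x)<.004]; print(x,"y ends",np.percentile(s[:,1],[.5,99.5]))
E
```

```text
[244.  32.] 2748 ctr [517.9 -78.9  68.8] span [31.7 33.2 35.6] mean [516.3 -79.6  76.3]
[282. 135.] 1304 ctr [576.1 -64.1  55. ] span [35.8 34.   8. ] mean [575.9 -63.9  56.6]
[383. 209.] 1205 ctr [631.1   5.4  54.9] span [35.3 35.4  7.8] mean [630.3   5.4  56.3]
board z 0.04484529958989353Traceback (most recent call last):
  File "<stdin>", line 14, in <module>
    return _quantile_unchecked(
        a, q, axis, out, overwrite_input, method, keepdims, weights)
    return _ureduce(a,
                    func=_quantile_ureduce_func,
    ...<5 lines>...
                    overwrite_input=overwrite_input,
                    method=method)
    r = func(a, **kwargs)
    result = _quantile(arr,
                       quantiles=q,
    ...<2 lines>...
                       out=out,
                       weights=wgt)
    slices_having_nans = np.isnan(arr[-1, ...])
                                  ~~~^^^^^^^^^
IndexError: index -1 is out of bounds for axis 0 with size 0
```

Emit:
{"fn": "carry_out", "kwargs": {"targets": [[-3.5,0,15,0,0,0,255],[0,0,15,0,0,0,255],[0,0,15,0,0,0,255],[0,0,15,0,0,0,255],[0,0,1,0,0,0,255]]}}

```text
clock: 3.07
position: [0.6276, -0.0346, 0.0483]
tool_rot: [3.141, -0.004, 3.125]
force: [0.4, -0.5, 0.4]
grip_width: 0.0002
```

Emit:
{"fn": "carry_out", "kwargs": {"targets": [[0,6,0,0,0,0,255],[0,6,0,0,0,0,255],[0,6,0,0,0,0,255],[0,6,0,0,0,0,255],[0,6,0,0,0,0,255]]}}

```text
clock: 3.48
position: [0.6304, -0.0043, 0.0519]
tool_rot: [3.141, 0.001, 3.125]
force: [0.2, -0.4, 0.0]
grip_width: -0.0
```

Emit:
{"fn": "carry_out", "kwargs": {"targets": [[0,6,0,0,0,0,255],[0,6,0,0,0,0,255],[0,6,0,0,0,0,255],[0,6,0,0,0,0,255],[0,6,0,0,0,0,255]]}}

```text
clock: 3.9
position: [0.6306, 0.0252, 0.0512]
tool_rot: [-3.142, -0.0, 3.125]
force: [0.1, -0.2, 0.2]
grip_width: 0.0004
```

Emit:
{"fn": "carry_out", "kwargs": {"targets": [[0,6,0,0,0,0,255],[0,6,0,0,0,0,255],[0,6,0,0,0,0,255],[0,6,0,0,0,0,255],[0,6,0,0,0,0,255]]}}

```text
clock: 4.32
position: [0.6311, 0.0552, 0.0512]
tool_rot: [-3.142, -0.0, 3.125]
force: [-0.1, 0.0, 0.1]
grip_width: -0.0005
```

Emit:
{"fn": "carry_out", "kwargs": {"targets": [[0,6,0,0,0,0,255],[0,6,0,0,0,0,255],[0,6,0,0,0,0,255],[0,6,0,0,0,0,255],[0,6,0,0,0,0,255]]}}

```text
clock: 4.73
position: [0.6316, 0.0852, 0.0512]
tool_rot: [-3.142, -0.0, 3.125]
force: [0.1, 0.4, 0.4]
grip_width: -0.0002
```

Emit:
{"fn": "carry_out", "kwargs": {"targets": [[0,6,0,0,0,0,255],[0,6,0,0,0,0,255],[0,0,0,0,0,0,255],[0,0,-20,0,0,0,255],[0,0,-40,0,0,0,255]]}}

```text
clock: 5.15
position: [0.6293, 0.0961, 0.1079]
tool_rot: [-3.14, -0.007, 3.125]
force: [0.7, 0.0, -0.4]
grip_width: -0.0001
```

```bash
python3 - <<'E'
from workcell import bot
import cv2,numpy as np
s=bot.observe(); print(s["position"],s["tool_rot"])
f=bot.grab_frame("wrist")
np.savez("w1.npz",**f); cv2.imwrite("pics/w1.png",f["color"][:,:,::-1])
E
```

```text
[0.62925102 0.09613968 0.10789733] [-3.13983467 -0.00687091  3.1252089 ]
```

View pics/w1.png

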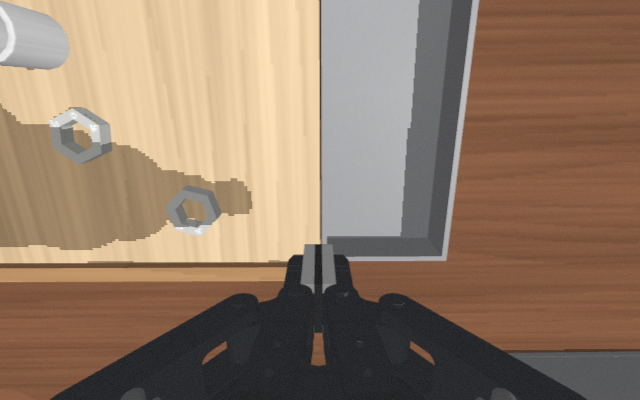

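The nut still sits at about (193,208), so it did not move, although the fingers passed it at z = 51 mm. I'll check the fingertip and nut geometry before trying again.

```bash
python3 - <<'E'
from h import *
from scipy.spatial.transform import Rotation as R
f=dict(np.load("w1.npz")); T=np.eye(4); T[:3,:3]=R.from_euler("xyz",[-3.1398,-.0069,3.1252]).as_matrix(); T[:3,3]=[.6293,.0961,.1079]
g=dict(f); g["cam_to_world"]=f["T_tool_cam"]; Q=world(g)*1000
f["cam_to_world"]=T@f["T_tool_cam"]; P=world(f)*1000
print(f["K"].tolist())
for u,v in [(193,188),(172,208),(215,208),(193,231),(250,150),(250,230),(360,120),(382,200),(440,255)]: print("w",(u,v),np.round(P[v,u],1))
for u,v in [(310,247),(327,247),(310,255),(318,260),(310,275),(297,262),(342,262),(300,280),(290,300),(318,300)]: print("tool",(u,v),np.round(Q[v,u],1))
m=(P[...,2]>51)&(P[...,2]<70)&(P[...,0]>610)&(P[...,0]<655)&(abs(P[...,1]-5)<40)
q=P[m]; print((q.max(0)+q.min(0))/2,np.ptp(q,axis=0),m.sum())
E
```

```text
[[324.47811283544223, 0.0, 317.9089846065528], [0.0, 324.47811283544223, 197.62409336789358], [0.0, 0.0, 1.0]]
w (193, 188) [615.2   6.6  49. ]
w (172, 208) [627.7  -7.4  56.1]
w (215, 208) [629.7  21.7  51.7]
w (193, 231) [645.2   5.6  57. ]
w (250, 150) [588.9  49.1  45.8]
w (250, 230) [650.6  43.9  43.9]
w (360, 120) [572.4 131.2   5. ]
w (382, 200) [640.8 152.    4.4]
w (440, 255) [676.9 193.7  38.8]
tool (310, 247) [ 10.   -3.3 -30.6]
tool (327, 247) [  9.8   4.6 -30.3]
tool (310, 255) [  9.4  -3.1 -37.3]
tool (318, 260) [ 10.2   0.4 -43.3]
tool (310, 275) [  9.7  -2.7 -54.2]
tool (297, 262) [  5.4  -9.  -36.2]
tool (342, 262) [  5.3  11.1 -36.2]
tool (300, 280) [  5.8  -6.8 -51.7]
tool (290, 300) [ 10.7  -9.1 -71.8]
tool (318, 300) [  2.6   0.4 -60.3]
[631.19877902   5.31332108  54.8047596 ] [35.39184333 35.81337711  7.57939419] 1294
```

```bash
python3 - <<'E'
from workcell import bot
from h import *
from scipy.spatial.transform import Rotation as R
f=dict(np.load("w1.npz")); f["cam_to_world"]=f["T_tool_cam"]; Q=world(f)*1000
for v in range(238,252,2): print(v,[tuple(np.round(Q[v,u]).astype(int)) for u in (306,312,324,330)])
s=bot.observe(); T=np.eye(4); T[:3,:3]=R.from_euler("xyz",s["tool_rot"]).as_matrix(); T[:3,3]=s["position"]; print(np.round(s["position"],4))
for n in ("side","top"):
    f=bot.grab_frame(n); P=world(f); L=(np.c_[P.reshape(-1,3),np.ones(P[...,0].size)]@np.linalg.inv(T).T)[:,:3].reshape(P.shape)*1000
    m=(abs(L[...,0])<45)&(abs(L[...,1])<70)&(L[...,2]<10)&(L[...,2]>-110)
    q=L[m]
    for a in range(-110,10,10):
        w=q[(q[:,2]>=a)&(q[:,2]<a+10)]
        if len(w): print(n,a,len(w),np.round(np.percentile(w[:,:2],[3,97],axis=0)).tolist())
    if n=="side":
        r,c=np.where(m); cr=f["color"][max(r.min()-15,0):r.max()+50,max(c.min()-40,0):c.max()+40]
        cv2.imwrite("pics/s1.png",cv2.resize(cr,None,fx=5,fy=5)[:600,:800,::-1])
E
```

```text
238 [(np.int64(-29), np.int64(-9), np.int64(63)), (np.int64(-29), np.int64(-4), np.int64(63)), (np.int64(-31), np.int64(5), np.int64(68)), (np.int64(-47), np.int64(11), np.int64(103))]
240 [(np.int64(-31), np.int64(-9), np.int64(64)), (np.int64(-30), np.int64(-4), np.int64(63)), (np.int64(-33), np.int64(5), np.int64(69)), (np.int64(-47), np.int64(11), np.int64(98))]
242 [(np.int64(-32), np.int64(-9), np.int64(63)), (np.int64(-32), np.int64(-4), np.int64(62)), (np.int64(-34), np.int64(5), np.int64(68)), (np.int64(-48), np.int64(11), np.int64(96))]
244 [(np.int64(10), np.int64(-5), np.int64(-27)), (np.int64(10), np.int64(-2), np.int64(-28)), (np.int64(10), np.int64(3), np.int64(-27)), (np.int64(10), np.int64(6), np.int64(-28))]
246 [(np.int64(10), np.int64(-5), np.int64(-29)), (np.int64(10), np.int64(-2), np.int64(-30)), (np.int64(10), np.int64(3), np.int64(-29)), (np.int64(10), np.int64(6), np.int64(-29))]
248 [(np.int64(9), np.int64(-5), np.int64(-31)), (np.int64(10), np.int64(-2), np.int64(-31)), (np.int64(10), np.int64(3), np.int64(-31)), (np.int64(9), np.int64(6), np.int64(-30))]
250 [(np.int64(10), np.int64(-5), np.int64(-33)), (np.int64(9), np.int64(-2), np.int64(-32)), (np.int64(10), np.int64(3), np.int64(-34)), (np.int64(10), np.int64(6), np.int64(-33))]
[0.6339 0.0967 0.1182]
side -110 89 [[-9.0, -53.0], [18.0, 61.0]]
side -100 80 [[-7.0, -42.0], [18.0, 54.0]]
side -90 49 [[-9.0, -40.0], [17.0, 45.0]]
side -80 61 [[-8.0, -31.0], [14.0, 36.0]]
side -70 17 [[-1.0, -17.0], [14.0, 29.0]]
side -60 36 [[-10.0, -5.0], [12.0, 16.0]]
side -50 32 [[-6.0, -0.0], [12.0, 16.0]]
side -40 32 [[-6.0, -4.0], [12.0, 15.0]]
side -30 19 [[-8.0, -1.0], [12.0, 11.0]]
```

View pics/s1.png

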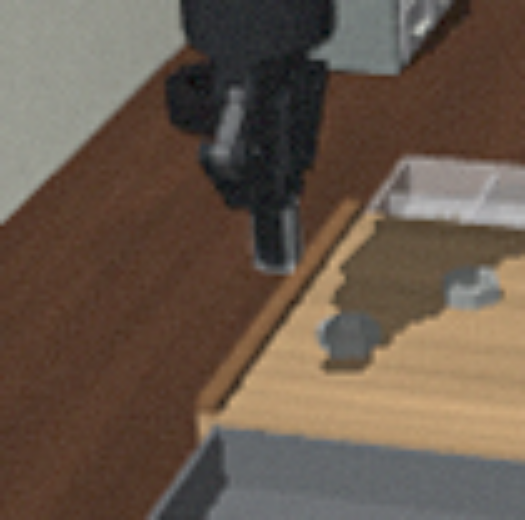

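Both cameras show that the real fingertips end about 27 mm above the reported TCP, so the first pass went over the nut. The tips are centred in x and y. I'll repeat the pass with the reported TCP near z = 24 mm.

Emit:
{"fn": "carry_out", "kwargs": {"targets": [[0,-26,0,0,0,0,255],[0,-26,0,0,0,0,255],[0,-26,0,0,0,0,255],[0,-26,0,0,0,0,255],[0,-26,0,0,0,0,255]]}}

```text
clock: 5.72
position: [0.6291, -0.0348, 0.1105]
tool_rot: [-3.141, -0.001, 3.125]
force: [0.3, 0.4, -0.4]
grip_width: -0.0002
```

Emit:
{"fn": "carry_out", "kwargs": {"targets": [[0,0,20,0,0,0,255],[0,0,20,0,0,0,255],[0,0,20,0,0,0,255],[0,0,12,0,0,0,255],[0,0,0,0,0,0,255]]}}

```text
clock: 6.13
position: [0.6279, -0.0334, 0.0363]
tool_rot: [-3.141, -0.004, 3.125]
force: [-0.1, 0.7, -0.8]
grip_width: -0.0002
```

Emit:
{"fn": "carry_out", "kwargs": {"targets": [[0,0,0,0,0,0,255],[0,0,0,0,0,0,255]]}}

```text
clock: 6.3
position: [0.6302, -0.0334, 0.0401]
tool_rot: [-3.142, 0.001, 3.125]
force: [-0.6, -0.2, -0.4]
grip_width: -0.0007
```

Emit:
{"fn": "carry_out", "kwargs": {"targets": [[0,0,4,0,0,0,255],[0,0,4,0,0,0,255],[0,0,4,0,0,0,255],[0,0,3.5,0,0,0,255],[0,0,0,0,0,0,255]]}}

```text
clock: 6.72
position: [0.6292, -0.0334, 0.0229]
tool_rot: [-3.142, -0.001, 3.125]
force: [0.3, -0.1, -0.5]
grip_width: -0.0001
```

Emit:
{"fn": "carry_out", "kwargs": {"targets": [[0,6,0,0,0,0,255],[0,6,0,0,0,0,255],[0,6,0,0,0,0,255],[0,6,0,0,0,0,255],[0,6,0,0,0,0,255]]}}

```text
clock: 7.13
position: [0.6303, -0.0024, 0.0239]
tool_rot: [3.141, 0.0, 3.125]
force: [-1.2, -0.5, -0.1]
grip_width: -0.0001
```

```bash
cat >> h.py <<'E'
def nuts(tag):
    from workcell import bot
    from scipy.spatial.transform import Rotation as R
    s=bot.observe(); T=np.eye(4); T[:3,:3]=R.from_euler("xyz",s["tool_rot"]).as_matrix(); T[:3,3]=s["position"]
    f=bot.grab_frame("wrist"); print(np.round(s["position"],4),np.round(s["clock"],2))
    cv2.imwrite(f"pics/{tag}.png",f["color"][:,:,::-1])
    f["cam_to_world"]=T@f["T_tool_cam"]; P=world(f)*1000; z=P[...,2]; L=f["cam_to_world"]; 
    hsv=cv2.cvtColor(f["color"],cv2.COLOR_RGB2HSV)
    m=(z>51)&(z<92)&(P[...,0]>420)&(P[...,0]<668)&(P[...,1]>-160)&(P[...,1]<210); m[240:]=0
    k,l,st,c=cv2.connectedComponentsWithStats(m.astype(np.uint8))
    for i in range(1,k):
        if st[i,4]>100:
            q=P[l==i]; print(np.round(c[i]),st[i,4],"ctr",np.round((q.max(0)+q.min(0))/2,1),"span",np.round(np.ptp(q,0)))
    t=(z>1)&(z<30)&(P[...,0]>430)&(P[...,0]<660)&(P[...,1]>105)&(P[...,1]<190)
    k,l,st,c=cv2.connectedComponentsWithStats((t&(z>9)).astype(np.uint8))
    for i in range(1,k):
        if st[i,4]>100:
            q=P[l==i]; print("tin",np.round(c[i]),st[i,4],"ctr",np.round((q.max(0)+q.min(0))/2,1),"span",np.round(np.ptp(q,0)))
E
python3 -c "
from h import *; nuts('w2')"
```

```text
[ 0.6303 -0.0024  0.0239] 7.13
[85. 17.] 4814 ctr [526.5 -77.1  69. ] span [15. 31. 36.]
[167. 153.] 3969 ctr [576.5 -63.8  55. ] span [37. 34.  8.]
```

View pics/w2.png

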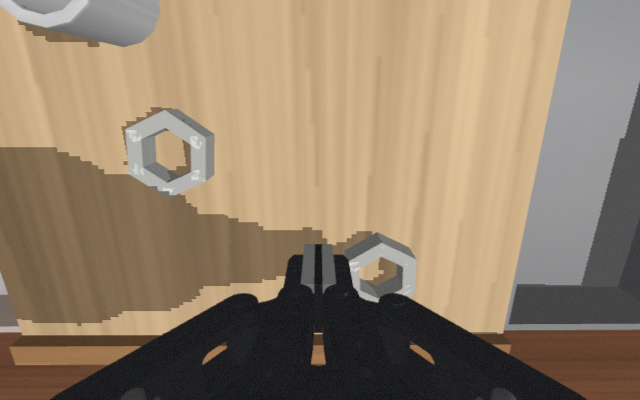

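The nut at (380,268) is now against the tips and moving, so I'll keep pushing over the end.

Emit:
{"fn": "carry_out", "kwargs": {"targets": [[0,6,0,0,0,0,255],[0,6,0,0,0,0,255],[0,6,0,0,0,0,255],[0,6,0,0,0,0,255],[0,6,0,0,0,0,255]]}}

```text
clock: 7.6
position: [0.6306, 0.0272, 0.0237]
tool_rot: [-3.142, -0.0, 3.125]
force: [0.1, -0.6, -0.2]
grip_width: -0.0
```

Emit:
{"fn": "carry_out", "kwargs": {"targets": [[0,6,0,0,0,0,255],[0,6,0,0,0,0,255],[0,6,0,0,0,0,255],[0,6,0,0,0,0,255],[0,6,0,0,0,0,255]]}}

```text
clock: 8.02
position: [0.6311, 0.0572, 0.0237]
tool_rot: [-3.142, -0.0, 3.125]
force: [-0.5, 0.8, 0.6]
grip_width: -0.0001
```

Emit:
{"fn": "carry_out", "kwargs": {"targets": [[0,6,0,0,0,0,255],[0,6,0,0,0,0,255],[0,6,0,0,0,0,255],[0,6,0,0,0,0,255],[0,6,0,0,0,0,255]]}}

```text
clock: 8.43
position: [0.6316, 0.0873, 0.0237]
tool_rot: [3.142, 0.0, 3.125]
force: [0.3, 0.4, 0.1]
grip_width: 0.0002
```

Emit:
{"fn": "carry_out", "kwargs": {"targets": [[0,6,0,0,0,0,255],[0,5,0,0,0,0,255],[0,0,0,0,0,0,255],[0,0,-20,0,0,0,255],[0,0,-40,0,0,0,255]]}}

```text
clock: 8.85
position: [0.6292, 0.0971, 0.0803]
tool_rot: [-3.14, -0.007, 3.125]
force: [0.1, -0.2, -0.1]
grip_width: -0.0
```

Emit:
{"fn": "carry_out", "kwargs": {"targets": [[0,0,-20,0,0,0,255],[0,0,0,0,0,0,255],[0,0,0,0,0,0,255]]}}

```text
clock: 9.1
position: [0.6325, 0.0975, 0.1049]
tool_rot: [3.141, 0.002, 3.125]
force: [0.5, -0.1, -0.2]
grip_width: 0.0002
```

```bash
python3 -c "
from h import *; nuts('w3')"
```

```text
[0.6325 0.0975 0.1049] 9.1
[23. 32.] 2791 ctr [517.7 -70.6  68.6] span [32. 20. 35.]
[ 70. 130.] 1846 ctr [576.2 -63.9  55. ] span [36. 36.  8.]
tin [368. 201.] 927 ctr [642.  139.1  13.4] span [36. 35.  9.]
```

View pics/w3.png

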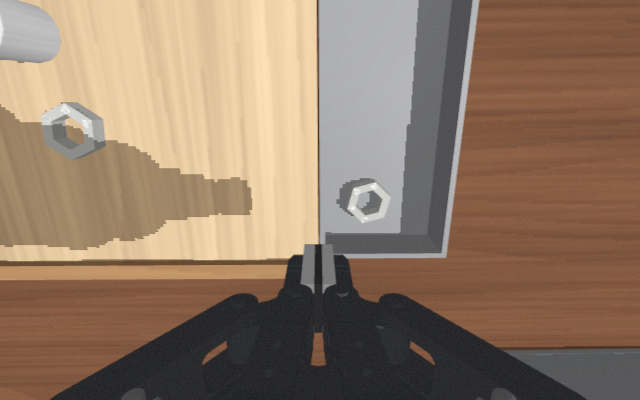

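The first nut lies flat in the tin at (368,201). Next is the second nut at (576,-64).

Emit:
{"fn": "carry_out", "kwargs": {"targets": [[6.6,-25,0,0,0,0,255],[6.6,-25,0,0,0,0,255],[6.6,-25,0,0,0,0,255],[6.6,-25,0,0,0,0,255],[6.6,-25,0,0,0,0,255]]}}

```text
clock: 9.57
position: [0.5955, -0.028, 0.1024]
tool_rot: [-3.141, -0.002, 3.125]
force: [0.4, -0.4, 0.9]
grip_width: 0.0002
```

Emit:
{"fn": "carry_out", "kwargs": {"targets": [[6.6,-25,0,0,0,0,255],[6.6,-25,0,0,0,0,255],[6.6,-25,0,0,0,0,255],[0,0,0,0,0,0,255],[0,0,0,0,0,0,255]]}}

```text
clock: 9.98
position: [0.5747, -0.103, 0.1027]
tool_rot: [-3.141, -0.002, 3.122]
force: [-0.4, 0.6, -0.3]
grip_width: -0.0
```

Emit:
{"fn": "carry_out", "kwargs": {"targets": [[0,0,20,0,0,0,255],[0,0,20,0,0,0,255],[0,0,15,0,0,0,255],[0,0,8,0,0,0,255],[0,0,4,0,0,0,255]]}}

```text
clock: 10.4
position: [0.575, -0.1004, 0.0351]
tool_rot: [3.141, -0.002, 3.126]
force: [-0.4, 1.0, -0.0]
grip_width: 0.0001
```

Emit:
{"fn": "carry_out", "kwargs": {"targets": [[0,0,0,0,0,0,255],[0,0,0,0,0,0,255]]}}

```text
clock: 10.57
position: [0.576, -0.1012, 0.037]
tool_rot: [3.142, 0.0, 3.125]
force: [-0.6, -1.0, 0.2]
grip_width: -0.0001
```

Emit:
{"fn": "carry_out", "kwargs": {"targets": [[0,0,4,0,0,0,255],[0,0,4,0,0,0,255],[0,0,3,0,0,0,255],[0,0,2,0,0,0,255],[0,0,0,0,0,0,255]]}}

```text
clock: 10.98
position: [0.5754, -0.1015, 0.0233]
tool_rot: [3.142, -0.001, 3.125]
force: [-0.3, -0.6, -0.2]
grip_width: 0.0002
```

Emit:
{"fn": "carry_out", "kwargs": {"targets": [[0,6,0,0,0,0,255],[0,6,0,0,0,0,255],[0,6,0,0,0,0,255],[0,6,0,0,0,0,255],[0,6,0,0,0,0,255]]}}

```text
clock: 11.4
position: [0.5763, -0.0705, 0.0238]
tool_rot: [3.142, 0.0, 3.125]
force: [-0.4, -0.7, 0.3]
grip_width: -0.0002
```

Emit:
{"fn": "carry_out", "kwargs": {"targets": [[0,6,0,0,0,0,255],[0,6,0,0,0,0,255],[0,6,0,0,0,0,255],[0,6,0,0,0,0,255],[0,6,0,0,0,0,255]]}}

```text
clock: 11.82
position: [0.5767, -0.0409, 0.0237]
tool_rot: [-3.142, 0.0, 3.125]
force: [0.4, -1.0, 1.2]
grip_width: 0.0001
```

Emit:
{"fn": "carry_out", "kwargs": {"targets": [[0,6,0,0,0,0,255],[0,6,0,0,0,0,255],[0,6,0,0,0,0,255],[0,6,0,0,0,0,255],[0,6,0,0,0,0,255]]}}

```text
clock: 12.23
position: [0.5772, -0.0109, 0.0237]
tool_rot: [-3.142, 0.0, 3.125]
force: [-0.2, -1.1, 0.9]
grip_width: 0.0002
```

Emit:
{"fn": "carry_out", "kwargs": {"targets": [[0,6,0,0,0,0,255],[0,6,0,0,0,0,255],[0,6,0,0,0,0,255],[0,6,0,0,0,0,255],[0,6,0,0,0,0,255]]}}

```text
clock: 12.65
position: [0.5777, 0.019, 0.0237]
tool_rot: [-3.142, 0.0, 3.125]
force: [0.0, -1.3, 2.0]
grip_width: -0.0
```

Emit:
{"fn": "carry_out", "kwargs": {"targets": [[0,6,0,0,0,0,255],[0,6,0,0,0,0,255],[0,6,0,0,0,0,255],[0,6,0,0,0,0,255],[0,6,0,0,0,0,255]]}}

```text
clock: 13.07
position: [0.5783, 0.0491, 0.0237]
tool_rot: [-3.142, 0.0, 3.125]
force: [0.9, -1.1, 1.7]
grip_width: 0.0003
```

Emit:
{"fn": "carry_out", "kwargs": {"targets": [[0,6,0,0,0,0,255],[0,6,0,0,0,0,255],[0,6,0,0,0,0,255],[0,6,0,0,0,0,255],[0,6,0,0,0,0,255]]}}

```text
clock: 13.48
position: [0.5788, 0.0788, 0.0238]
tool_rot: [-3.141, 0.0, 3.125]
force: [0.3, -0.3, 0.6]
grip_width: -0.0002
```

Emit:
{"fn": "carry_out", "kwargs": {"targets": [[0,6,0,0,0,0,255],[0,6,0,0,0,0,255],[0,6,0,0,0,0,255],[0,0,0,0,0,0,255],[0,0,-20,0,0,0,255]]}}

```text
clock: 13.9
position: [0.577, 0.0967, 0.0411]
tool_rot: [-3.141, -0.005, 3.126]
force: [-0.8, -0.1, 0.2]
grip_width: -0.0
```

Emit:
{"fn": "carry_out", "kwargs": {"targets": [[0,0,-40,0,0,0,255],[0,0,-20,0,0,0,255],[0,0,0,0,0,0,255],[0,0,0,0,0,0,255]]}}

```text
clock: 14.23
position: [0.5796, 0.0965, 0.1049]
tool_rot: [3.141, 0.002, 3.125]
force: [-0.1, 0.6, 0.7]
grip_width: 0.0002
```

```bash
python3 -c "
from h import *; nuts('w4')"
```

```text
[0.5796 0.0965 0.1049] 14.23
[28. 41.] 2304 ctr [469.4 -77.1  55.1] span [37. 34.  8.]
[ 33. 123.] 3941 ctr [516.8 -77.3  68.9] span [34. 33. 36.]
tin [368. 185.] 942 ctr [575.1 138.   13.3] span [36. 35.  9.]
tin [367. 258.] 854 ctr [641.8 139.5  13.2] span [35. 34.  8.]
```

View pics/w4.png

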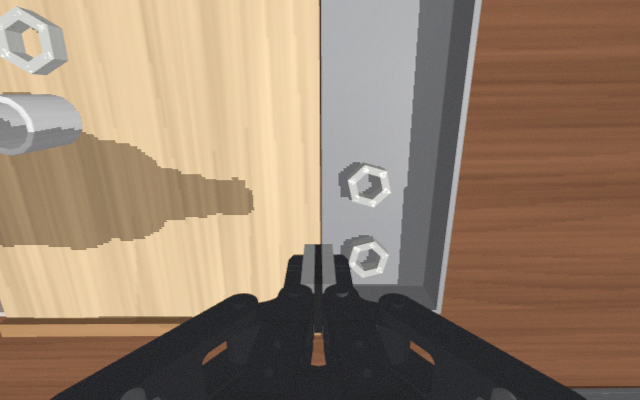

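Two nuts are in the tin at (368,185) and (367,258), and the sleeve hasn't moved. The third nut is at (467,-77), and I'll approach it from behind.

Emit:
{"fn": "carry_out", "kwargs": {"targets": [[12.2,-23.8,0,0,0,0,255],[12.2,-23.8,0,0,0,0,255],[12.2,-23.8,0,0,0,0,255],[12.2,-23.8,0,0,0,0,255],[12.2,-23.8,0,0,0,0,255]]}}

```text
clock: 14.7
position: [0.5145, -0.0225, 0.1026]
tool_rot: [-3.141, -0.002, 3.125]
force: [1.4, -1.3, -0.6]
grip_width: -0.0
```

Emit:
{"fn": "carry_out", "kwargs": {"targets": [[12.2,-23.8,0,0,0,0,255],[12.2,-23.8,0,0,0,0,255],[12.2,-23.8,0,0,0,0,255],[12.2,-23.8,0,0,0,0,255],[0,0,0,0,0,0,255]]}}

```text
clock: 15.12
position: [0.4624, -0.1202, 0.1028]
tool_rot: [-3.14, -0.003, 3.12]
force: [-0.3, -1.1, 0.3]
grip_width: 0.0001
```

Emit:
{"fn": "carry_out", "kwargs": {"targets": [[0,0,0,0,0,0,255],[0,0,0,0,0,0,255]]}}

```text
clock: 15.28
position: [0.4655, -0.1155, 0.1031]
tool_rot: [3.141, -0.001, 3.125]
force: [1.0, 0.4, 0.5]
grip_width: -0.0001
```

```bash
python3 -c "
from h import *; nuts('w5')"
```

```text
[ 0.4655 -0.1155  0.1031] 15.28
[557. 141.] 374 ctr [420.9  29.4  53.2] span [  2. 139.   4.]
[371. 213.] 1279 ctr [469.2 -77.7  54.8] span [36. 33.  8.]
tin [600. 301.] 738 ctr [575.  140.2  13.5] span [36. 30.  9.]
tin [582. 360.] 682 ctr [641.4 141.   13.1] span [36. 33.  8.]
```

Emit:
{"fn": "carry_out", "kwargs": {"targets": [[-2,0,20,0,0,0,255],[0,0,20,0,0,0,255],[0,0,15,0,0,0,255],[0,0,8,0,0,0,255],[0,0,4,0,0,0,255]]}}

```text
clock: 15.75
position: [0.4673, -0.115, 0.0355]
tool_rot: [3.141, -0.002, 3.126]
force: [-0.2, -0.6, -0.1]
grip_width: 0.0003
```

Emit:
{"fn": "carry_out", "kwargs": {"targets": [[0,0,3,0,0,0,255],[0,0,3,0,0,0,255],[0,0,2,0,0,0,255],[0,0,0,0,0,0,255],[0,0,0,0,0,0,255]]}}

```text
clock: 16.17
position: [0.4678, -0.1159, 0.029]
tool_rot: [-3.142, 0.0, 3.125]
force: [-0.0, 1.1, 0.7]
grip_width: 0.0
```

Emit:
{"fn": "carry_out", "kwargs": {"targets": [[0,0,3,0,0,0,255],[0,0,2,0,0,0,255],[0,0,0,0,0,0,255],[0,6,0,0,0,0,255],[0,6,0,0,0,0,255]]}}

```text
clock: 16.58
position: [0.4678, -0.1036, 0.0237]
tool_rot: [-3.142, 0.0, 3.124]
force: [0.1, 0.3, 0.6]
grip_width: -0.0002
```

Emit:
{"fn": "carry_out", "kwargs": {"targets": [[0,6,0,0,0,0,255],[0,6,0,0,0,0,255],[0,6,0,0,0,0,255],[0,6,0,0,0,0,255],[0,6,0,0,0,0,255]]}}

```text
clock: 17.0
position: [0.4683, -0.0731, 0.0237]
tool_rot: [3.142, 0.0, 3.125]
force: [0.0, -0.3, 0.8]
grip_width: 0.0001
```

Emit:
{"fn": "carry_out", "kwargs": {"targets": [[0,6,0,0,0,0,255],[0,6,0,0,0,0,255],[0,6,0,0,0,0,255],[0,6,0,0,0,0,255],[0,6,0,0,0,0,255]]}}

```text
clock: 17.42
position: [0.4689, -0.0433, 0.0237]
tool_rot: [-3.142, 0.0, 3.125]
force: [0.4, -0.1, -0.0]
grip_width: -0.0003
```

Emit:
{"fn": "carry_out", "kwargs": {"targets": [[0,6,0,0,0,0,255],[0,6,0,0,0,0,255],[0,6,0,0,0,0,255],[0,6,0,0,0,0,255],[0,6,0,0,0,0,255]]}}

```text
clock: 17.83
position: [0.4693, -0.0133, 0.0237]
tool_rot: [-3.142, -0.0, 3.125]
force: [0.4, -1.0, -0.5]
grip_width: -0.0002
```

Emit:
{"fn": "carry_out", "kwargs": {"targets": [[0,6,0,0,0,0,255],[0,6,0,0,0,0,255],[0,6,0,0,0,0,255],[0,6,0,0,0,0,255],[0,6,0,0,0,0,255]]}}

```text
clock: 18.25
position: [0.4698, 0.0167, 0.0237]
tool_rot: [-3.142, 0.0, 3.125]
force: [-0.2, -0.2, -0.0]
grip_width: 0.0
```

Emit:
{"fn": "carry_out", "kwargs": {"targets": [[0,6,0,0,0,0,255],[0,6,0,0,0,0,255],[0,6,0,0,0,0,255],[0,6,0,0,0,0,255],[0,6,0,0,0,0,255]]}}

```text
clock: 18.67
position: [0.4703, 0.0467, 0.0237]
tool_rot: [-3.142, -0.0, 3.125]
force: [-0.6, -0.8, -0.1]
grip_width: -0.0002
```

Emit:
{"fn": "carry_out", "kwargs": {"targets": [[0,6,0,0,0,0,255],[0,6,0,0,0,0,255],[0,6,0,0,0,0,255],[0,6,0,0,0,0,255],[0,6,0,0,0,0,255]]}}

```text
clock: 19.08
position: [0.4709, 0.0766, 0.0237]
tool_rot: [-3.141, 0.0, 3.125]
force: [-0.9, -3.2, 4.6]
grip_width: 0.0002
```

Emit:
{"fn": "carry_out", "kwargs": {"targets": [[0,6,0,0,0,0,255],[0,6,0,0,0,0,255],[0,6,0,0,0,0,255],[0,6,0,0,0,0,255],[0,0,0,0,0,0,255]]}}

```text
clock: 19.5
position: [0.4713, 0.1016, 0.0237]
tool_rot: [3.141, 0.0, 3.126]
force: [0.2, -0.7, -0.3]
grip_width: 0.0001
```

Emit:
{"fn": "carry_out", "kwargs": {"targets": [[0,0,-20,0,0,0,255],[0,0,-40,0,0,0,255],[0,0,-40,0,0,0,255],[0,0,0,0,0,0,255],[0,0,0,0,0,0,255]]}}

```text
clock: 19.92
position: [0.4724, 0.1003, 0.1256]
tool_rot: [3.14, 0.004, 3.125]
force: [0.2, 1.0, -0.1]
grip_width: 0.0002
```

```bash
python3 - <<'E'
from h import *; nuts('w6')
E
```

```text
[0.4724 0.1003 0.1256] 19.92
[249. 131.] 299 ctr [421.   40.8  53. ] span [  2. 116.   4.]
[ 96. 237.] 123 ctr [502.  -76.9  56.8] span [ 5. 19. 12.]
tin [359. 185.] 807 ctr [473.9 137.1  13.2] span [36. 35.  8.]
tin [364. 281.] 393 ctr [573.4 142.7  13.3] span [33. 25.  8.]
```

View pics/w6.png

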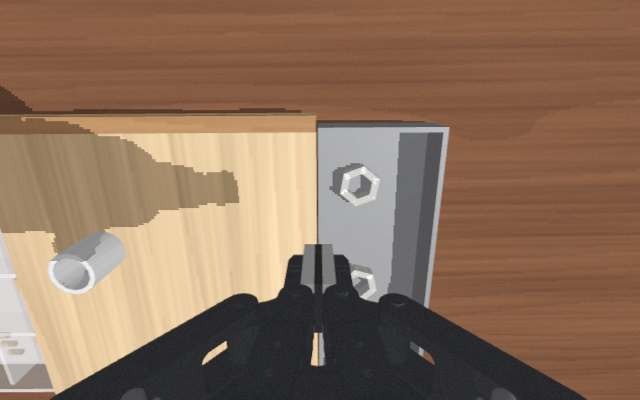

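The third nut is in the tin at (359,185) and the sleeve still stands at (88,262). As a last check, I'll compare the sleeve and bystanders with the first frames, then hand in.

```bash
python3 - <<'E'
from h import *
from workcell import bot
for n in ("top","side"):
    a=dict(np.load(n+"0.npz")); b=bot.grab_frame(n)
    for f in (a,b):
        P=world(f)*1000; m=(P[...,2]>65)&(P[...,2]<92)&(abs(P[...,0]-516)<28)&(abs(P[...,1]+80)<30)
        q=P[m]; print(n,"sleeve",m.sum(),np.round(q.mean(0),1) if len(q) else None)
    if n=="top":
        for nm,(u0,v0,u1,v1) in dict(tools_r=(410,180,495,250),tools_l=(180,160,215,250)).items():
            d=np.abs(a["color"][v0:v1,u0:u1].astype(int)-b["color"][v0:v1,u0:u1]).max(-1); print(nm,"changed px",(d>60).sum())
bot.job_done()
E
```

```text
top sleeve 37 [510.8 -81.5  81.5]
top sleeve 37 [510.7 -81.6  80.9]
tools_r changed px 0
tools_l changed px 0
side sleeve 106 [513.9 -73.5  77.2]
side sleeve 22 [525.9 -70.2  76.1]
the job is handed in; nothing more can be done
```

All three nuts are in the grey tin. I pushed each one along its lane with the closed fingertips and over the open end, without lifting any. The job was handed in at about 20 s on the robot's clock, out of the 54 s allowed.

- **Missed first pass:** my first push at the far nut went over it without touching it. Both the wrist and side cameras showed the real fingertips end about 27 mm above the reported TCP. I lowered the tool by that much, and every push after that worked.
- **Nuts:** the wrist camera measured all three lying flat in the tin. The far nut was out of sight behind the gripper in the last picture, but it was seen in the tin in two earlier ones.
- **Sleeve:** the top camera puts it within 0.2 mm of its starting position, and it is still standing. The side camera disagreed by about 12 mm, with far fewer sleeve pixels than at the start (22 against 106), most likely because the arm was partly in the way.
- **Bench tools:** the areas around the bench tools show no changed pixels in the top view.
- **Forces:** wrist forces read at the end of each move never exceeded about 6 N.

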